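# Slide the carrier board into its locating notches and latch it

## Robot

A 7-joint arm with a two-finger parallel gripper is mounted at the origin on a cart in front of the work surface, level with it; the furniture and walls round the work are solid. World frame = base frame: x ahead of the robot, y to its left, z up, the work surface at z = 0. Lengths are in mm, angles in rad, forces in N, time in s.
With the tool pointing down it reaches from about 425 to 875 mm from the base axis. Payload 8.4 kg.
Tool frame: the origin (TCP) lies midway between the tips of the shut fingers; the grasp point (between the pads) lies 19 mm behind it; z points along the fingers, y is the direction in which the jaws open and shut (so a half turn about z gives the same grasp; the last joint's range is limited). The gripper opens to 87 mm and grips with 3 to 60 N. Pads are 19 mm wide; open, the fingers measure 117 mm over their backs; the gripper's body (75 mm by 190 mm) begins 51 mm behind the grasp point.
Start: joints at [1.225, 0.333, 0.04, 1.465, -0.013, 1.343, -0.059], TCP at [158.775, -630.281, 222.546] pointing down, gripper open.
Joint ranges: [-2.58, 2.58], [-0.38, 2.09], [-1.3, 1.39], [0.25, 2.4], [-1.5, 4.64], [0.08, 2.09], [-2.65, 2.65]. Speed limits (rad/s): [2.22, 2.22, 2.79, 2.79, 3.14, 3.14, 3.14].

## Interface

Orientations are given as a unit quaternion [w, x, y, z].
In Python, from workcell import r gives the robot as it stands. Calls block until the motion is done:
- r.move_ptp(position, orientation): joint-space move of the TCP to a pose.
- r.servo_line(position, frame=None, vel=150): straight line of the TCP; frame=None keeps the orientation; vel is the mean speed in mm/s.
- r.goto_joints(angles): joint-space move.
- r.gripper_to(opening, effort=None): finger opening in mm; effort is the grip in N (None keeps the last); returns when the fingers have stopped.
- r.pause(seconds).
- r.solve_ik(position, orientation): joint angles nearest the present ones, or None.
- r.read_state(): the state.
- r.snapshot(name): name is "side" or "top" or "wrist"; returns the picture (384x512x3 uint8, red, green, blue); there is no depth.
- r.camera_info(name): a dict with "fov_y" (degrees; the focal length in pixels is half the picture's height over the tangent of half this angle, whatever the lens; pixels are square), "cx", "cy" (the principal point, pixels), "position" and "orientation" of the camera in the world. Camera axes: x right, y down, z forward; pixel columns grow to the right and rows downward; lengths in mm; the calibration is good to about 2 mm. A picture is of the moment at which its call begins: read the wrist's pose just before it. camera_info takes no time and is no camera call; for the wrist camera it gives the pose at the moment of the call.
A pose or a line that the arm cannot do raises r.IKError and nothing moves.
- r.job_done(): hands the job in, once; it reports no verdict.
The state is a dict: "time_s": time; "qpos": joint angles; "dq": joint speeds; "joint_torque": joint torques, N m; "tool_pos": TCP position; "ee_rot": TCP orientation; "wrist_force": force on the tool from outside, world axes, zero at the start; "wrist_torque": the same for the moment, N m; "gripper_width": finger opening in mm.
Only numpy, scipy, OpenCV 4.12 (cv2) and the standard library are available. Lean on these libraries where they do the work, as an engineer would, in place of code of your own. Each camera call takes 0.05 s, during which the arm holds its last target.

## Task

Push the wooden carrier board, with the casting standing on it, along its rails toward the latch end until you feel it drop down into the locating notches. Then push the latch round by its peg until it lies fully over the board. Only push with the fingertips and lift nothing; leave the casting in its nest on the board, and leave the other parts on the bench where they are.

Things in the scene. Friction and masses are not known exactly. Their poses are not given: they have to be found in the camera images.
- slide_base: Aluminium slide unit fixed on the bench, 350 mm long (x -200 to +150 mm), 160 mm wide (y). Origin under its base, 18 mm above the bench; +x is the way the board must slide, toward the latch. Two steel rails along x, tops 40 mm above the bench; side guides 133 mm apart inside, tops 56 mm, x -194 to +111 mm, open at the back (-x) end; end block under the latch, x 114 to 148 mm, 50 mm wide, top 53.5 mm
- seat (a point): Where the board's origin lies when the board is down in its notches: 30 mm along +x from the slide's origin, at rail-top height (40 mm above the bench). The rails have 16 mm long notches at x = -20 mm (outer lanes) and +80 mm (inner lanes) of the slide
- board: Loose plywood carrier board, 150 (x, along the rails) by 130 (y) by 12 mm thick, 0.36 to 0.6 kg, 1.5 mm play to each side guide. Origin: centre of the plate's underside; axes as the slide's. Rides on four 6 mm high feet, plate 46 to 58 mm above the bench; when the feet drop into the notches it falls 6 mm flat on the rails (plate 40 to 52 mm) and slides no further. Starts 70 to 130 mm short
- board_rear (a point): Middle of the board's free rear edge, half-way up the plate, 75 mm behind the board's origin: push here, along the slide's +x. Sliding takes 2 to 7 N, and the force rises when the feet are caught by the notches. Behind the casting the board has a bare margin of 30 mm (23 mm behind the nest dowels)
- casting: Loose cast aluminium housing half, 60 (x) by 110 (y) by 28 mm, 0.14 kg, standing in a nest of six 12 mm high dowels on the board, 15 mm behind the board's centre. Origin: centre of its underside, which rests on the board's upper face. It stays there
- latch (a joint): Flat steel swing latch on the end block, on an upright pivot. 0 = closed (end stop): arm points to -x of the slide, over the board's front margin; pi/2 = open: arm points to -y of the slide. Starts at 1.4 to 1.75, range 0 to 2.0. Arm 60 mm long, 18 mm wide, 54 to 60 mm above the bench: it clears the board (by 2 mm) only when that is down in its notches. Stays where it is left
- latch_peg (a point): Half-way up the latch's upright steel peg (16 mm diameter, 60 to 82 mm above the bench), 50 mm from the pivot; push the latch round by the side of this peg, 1 to 2 N
- latch_pivot (a point): Point on the latch's pivot axis, 130 mm along +x from the slide's origin, 57 mm above the bench; the pivot's cap rises to 66 mm above the bench
- block_a: one of the loose dark phenolic clamp blocks (about 25x60 mm, up to 29 mm high) standing on the bench beyond the slide, on the cardboard mat; bystander, leave it where it is. Origin: centre of its underside
- block_b: one of the loose dark phenolic clamp blocks (about 25x60 mm, up to 29 mm high) standing on the bench beyond the middle of the slide; bystander, leave it where it is. Origin: centre of its underside
- block_c: one of the loose dark phenolic clamp blocks (about 25x60 mm, up to 29 mm high) standing on the bench to the right of the latch end, on the edge of the perforated plate; bystander, leave it where it is. Origin: centre of its underside
- block_d: one of the loose dark phenolic clamp blocks (about 25x60 mm, up to 29 mm high) standing on the bench at the front edge to the right of the slide; bystander, leave it where it is. Origin: centre of its underside

How it is judged:
By the outcome, as a careful person would: the job done as asked, in the order asked, and still so for the second after the job is handed in, with the robot touching nothing.
It also fails if it takes over 61 s, if anything falls off the work surface, if the arm or the gripper's body presses on something with over 40 N, if the wrist force passes 120 N, or if a joint passes its speed limit or range.

## Working session

There is one attempt and no reset: what is moved stays moved. The work goes in short steps, each a Python script; the robot and the scene stay as the last script left them, time stands still between calls to the robot, and variables do not carry over. Pictures are saved under pics/ and viewed, and the job is handed in when it is done.

```bash
ls; mkdir -p pics; python3 - <<'E'
from workcell import r
import cv2
for n in("side","top","wrist"):
    print(n,r.camera_info(n)); cv2.imwrite(f"pics/{n}0.png",r.snapshot(n)[:,:,::-1])
s=r.read_state();print(s["time_s"],s["tool_pos"],s["ee_rot"],s["gripper_width"],s["wrist_force"])
E
```

```text
pics
side {'fov_y': 45.67695773406317, 'cx': 252.39861439287168, 'cy': 185.7166394331521, 'position': array([  -5.90092221, 1034.50319243,  622.37395897]), 'orientation': array([ 0.13221611, -0.22661077,  0.81138297, -0.5223257 ])}
top {'fov_y': 45.1518286769922, 'cx': 253.98764403540738, 'cy': 192.30825757765396, 'position': array([3.87310819e+02, 4.84142190e-01, 1.26190792e+03]), 'orientation': array([-0.05991374,  0.7129539 , -0.69560904,  0.06507799])}
wrist {'fov_y': 64.80321230263631, 'cx': 254.30897895164773, 'cy': 194.5822849155084, 'position': array([ 240.55975151, -611.11447071,  383.08868763]), 'orientation': array([ 0.11970883,  0.77927447, -0.60788169, -0.09423882])}
0.15 [ 158.67155385 -629.95734034  221.85880649] [-6.16300557e-04  9.92400568e-01  1.23047640e-01 -1.06507407e-04] 86.70299827065584 [-1.07618686 -0.34966311 -0.42013807]
```

View pics/top0.png

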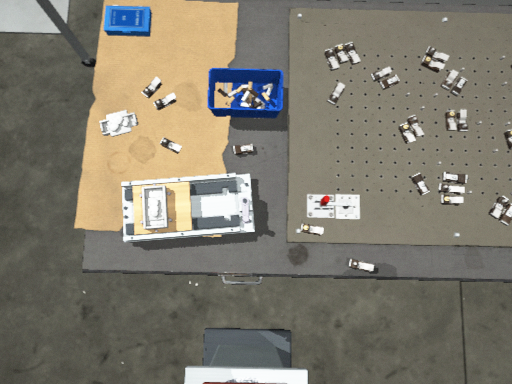

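View pics/side0.png

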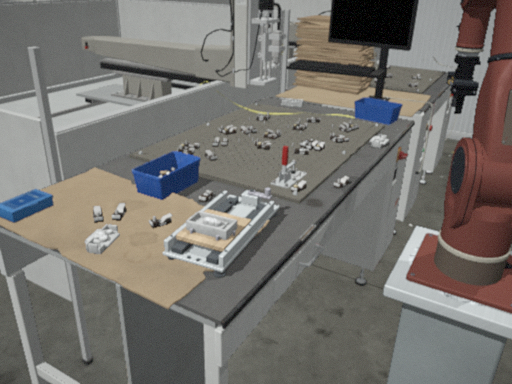

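View pics/wrist0.png

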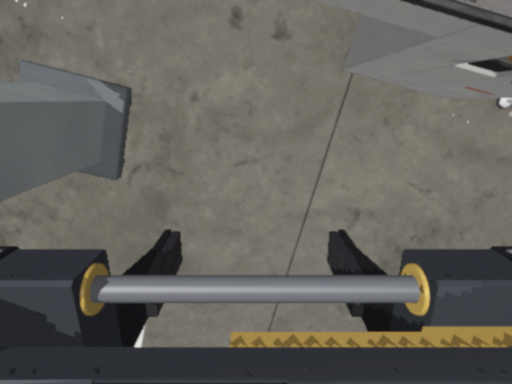

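```bash
cat > h.py <<'E'
import numpy as np,cv2
from scipy.spatial.transform import Rotation as R
def cam(ci):
    f=192/np.tan(np.radians(ci["fov_y"])/2); q=np.array(ci["orientation"])
    return f,ci["cx"],ci["cy"],np.array(ci["position"]),R.from_quat(q[[1,2,3,0]]).as_matrix()
def ray(ci,u,v,z):
    f,cx,cy,p,M=cam(ci); d=M@np.array([(u-cx)/f,(v-cy)/f,1]); return p+d*(z-p[2])/d[2]
def proj(ci,P):
    f,cx,cy,p,M=cam(ci); c=M.T@(np.array(P)-p); return f*c[0]/c[2]+cx,f*c[1]/c[2]+cy
E
python3 - <<'E'
import cv2
from h import *
from workcell import r
im=cv2.imread("pics/top0.png")
cv2.imwrite("pics/topc.png",cv2.resize(im[165:250,110:265],None,fx=5,fy=5,interpolation=cv2.INTER_CUBIC))
im=cv2.imread("pics/side0.png")
cv2.imwrite("pics/sidec.png",cv2.resize(im[180:275,155:290],None,fx=5.5,fy=5.5,interpolation=cv2.INTER_CUBIC))
ci=r.camera_info("top")
for uv in((122,180),(250,174),(254,234),(124,241)):print(ray(ci,*uv,56))
E
```

```text
[627.39584185 345.77489539  56.        ]
[652.50819452   6.06081248  56.        ]
[492.56780255  -8.43375776  56.        ]
[466.09159715 328.64281371  56.        ]
```

View pics/topc.png

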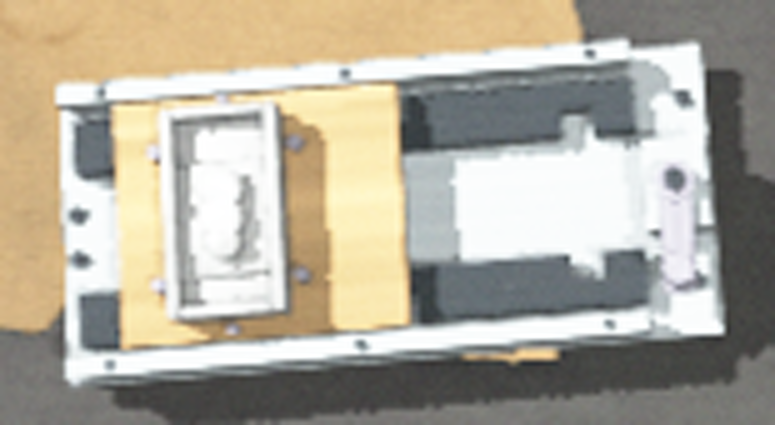

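View pics/sidec.png

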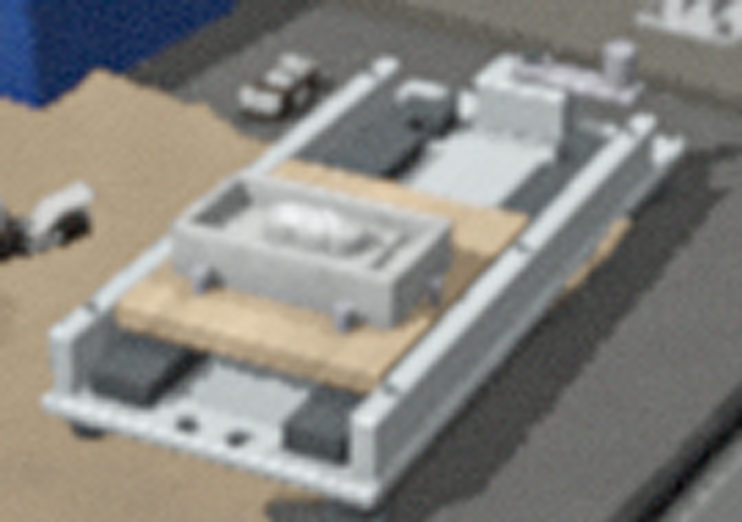

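```bash
python3 - <<'E'
from h import *
from workcell import r
ci=r.camera_info("top")
def W(u,v,z): return ray(ci,110+(u+.5)/5-.5,165+(v+.5)/5-.5,z)[:2]
T=[W(*p,56) for p in((102,92),(345,72),(590,53))]
B=[W(*p,56) for p in((110,365),(361,345),(609,324))]
print(T,B)
for a in(T,B):
    d=a[2]-a[0];print("ang",np.arctan2(d[1],d[0]),np.linalg.norm(d))
ex=(T[2]-T[0]+B[2]-B[0]);ex/=np.linalg.norm(ex);ey=np.array([-ex[1],ex[0]])
c=(sum(T)+sum(B))/6
L=lambda p:((p-c)@ex,(p-c)@ey)
print("ex",ex,"c",c)
for n,p in dict(pivot=(675,180,66),gTL=(58,95,56),gBL=(68,370,56),gTR=(628,50,56),
  rearT=(113,105,58),rearB=(120,345,58),frontT=(400,88,58),frontB=(409,322,58),pegtop=(690,285,82),armend=(684,285,60),armend2=(670,283,60),
  baseTR=(698,45,28),baseBR=(723,330,28), baseLB=(68,383,28),castTL=(162,113,86),castBR=(287,310,86)).items(): print(n,W(*p),np.round(L(W(*p)),1))
print([np.round(L(p),1) for p in T+B])
E
```

```text
[array([619.82211279, 323.99345199]), array([633.97672618, 195.74083037]), array([647.68614079,  65.74275155])] [array([475.3769479 , 309.58033323]), array([488.97742041, 179.78713444]), array([503.13190953,  50.91534981])]
ang -1.4633168440931372 259.7495492494359
ang -1.463904498902815 260.14978673732213
ex [ 0.10698031 -0.99426114] c [561.4952096 187.6266419]
pivot [578.61129537  18.36201631] [170.1  -1.1]
gTL [617.60259978 347.17091196] [-152.6   72.9]
gBL [472.25134233 331.17130803] [-152.3  -73.4]
gTR [649.84762179  45.52233859] [150.7  72.6]
rearT [612.57527509 317.14881536] [-123.3   64.6]
rearB [485.72775001 304.61120993] [-124.4  -62.8]
frontT [625.65131837 165.80784953] [28.6 61.5]
frontB [501.40808506 155.11087844] [ 25.9 -63.2]
pegtop [521.69732672   8.93462389] [173.4 -58.7]
armend [524.1250486   12.22774714] [170.4 -55.9]
armend2 [524.99306542  19.57259271] [163.2 -54.3]
baseTR [659.7277484    8.40497987] [188.7  78.5]
baseBR [504.11415485  -8.95942402] [189.3 -78.1]
baseLB [467.33990465 338.34296179] [-159.9  -77.5]
castTL [603.77585703 284.21759329] [-91.5  52.4]
castBR [503.34059169 213.89193121] [-32.3 -55. ]
[array([-129.3,   72.6]), array([-0.3, 72.9]), array([130.4,  72.7]), array([-130.5,  -72.6]), array([  0. , -72.9]), array([129.7, -72.7])]
```

```bash
cat >> h.py <<'E'
EX=np.array([.10698,-.99426]);EY=np.array([.99426,.10698]);O=np.array([561.495,187.627])+41.2*EX
def P(x,y,z): return np.r_[O+x*EX+y*EY,z]
def L(p): return np.array([(np.array(p)[:2]-O)@EX,(np.array(p)[:2]-O)@EY])
def Q(ydir):  # tool z down, tool y along slide-frame 2d dir
    y=np.r_[ydir[0]*EX+ydir[1]*EY,0];y/=np.linalg.norm(y);z=np.array([0,0,-1.]);x=np.cross(y,z)
    q=R.from_matrix(np.c_[x,y,z]).as_quat();return q[[3,0,1,2]]
E
python3 - <<'E'
from h import *
from workcell import r
for s in(1,-1):
    for p in(P(-190,0,200),P(-190,0,46),P(-54,0,46)): print(s,np.round(r.solve_ik(p,Q((0,s))),2))
    for a in(1.6,.8,0): 
        t=np.array([-np.sin(a),np.cos(a)]);rad=-np.array([np.cos(a),np.sin(a)])
        f=np.array([130,0])+50*rad-18*t
        q=r.solve_ik(P(*f,67),Q(s*rad));print(s,a,f,None if q is None else np.round(q,2))
E
```

```text
1 [ 0.21  0.62 -1.23  1.48  0.58  1.45 -0.92]
1 [ 0.16  0.75 -1.11  1.63  0.71  1.22 -1.  ]
1 [ 0.31  0.55 -0.93  1.75  0.5   1.09 -0.68]
1 1.6 [149.45230097 -49.45308875] [-1.05  0.5   1.23  1.97 -0.55  1.06 -2.59]
1 0.8 [108.07707417 -48.40852531] [ 0.77  0.45 -1.09  1.89  0.45  1.08  1.97]
1 0 [ 80. -18.] [ 0.6   0.46 -0.97  1.82  0.43  1.08  1.15]
-1 [ 0.15  0.55 -1.1   1.48  0.49  1.41  2.29]
-1 [ 0.15  0.74 -1.1   1.63  0.7   1.21  2.15]
-1 [ 0.41  0.64 -1.1   1.75  0.63  1.14  2.37]
-1 1.6 [149.45230097 -49.45308875] [ 0.6   0.34 -0.77  1.89  0.27  1.02 -0.15]
-1 0.8 [108.07707417 -48.40852531] [ 0.61  0.36 -0.88  1.9   0.32  1.03 -1.07]
-1 0 [ 80. -18.] [ 0.49  0.41 -0.82  1.83  0.34  1.05 -1.93]
```

```bash
python3 - <<'E'
from h import *
from workcell import r
r.gripper_to(0)
r.move_ptp(P(-200,0,200),Q((0,1)))
s=r.read_state();print(s["time_s"],np.round(s["tool_pos"],1),L(s["tool_pos"]),s["gripper_width"],s["wrist_force"],s["qpos"])
ci=r.camera_info("wrist");im=r.snapshot("wrist");cv2.imwrite("pics/w1.png",im[:,:,::-1])
for p in((-165,65,58),(-165,-65,58),(-15,0,58),(-194,72.7,56)):print(np.round(proj(ci,P(*p)),0))
E
```

```text
5.325 [545.  344.8 199.8] [-199.2442486     0.41217403] 0.6836746422426937 [0.9251488  0.01012497 0.27609137] [ 0.18036675  0.62005418 -1.20512391  1.46465277  0.57848623  1.45046352
 -0.92317259]
[314. 212.]
[192. 213.]
[254. 327.]
[322. 186.]
```

View pics/w1.png

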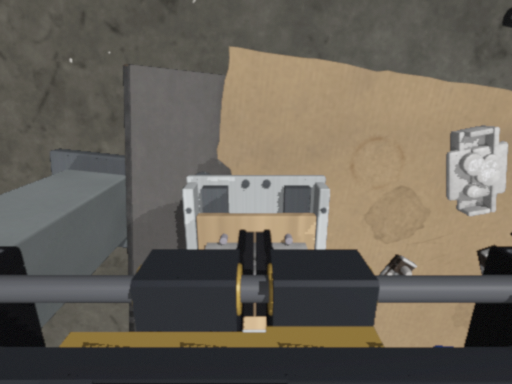

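The wrist view puts the board's rear edge at row 213, columns 196–316. I predicted row 212, columns 192–314, so the pose agrees to about 2–3 mm. Next I descend and push.

```bash
python3 - <<'E'
from h import *
from workcell import r
def st(n):
    s=r.read_state();f=np.array(s["wrist_force"]);print(n,round(s["time_s"],2),np.round(L(s["tool_pos"]),1),round(s["tool_pos"][2],1),"Fx",round(f[:2]@EX,1),"Fy",round(f[:2]@EY,1),"Fz",round(f[2],1),flush=True);return f[:2]@EX
r.servo_line(P(-197,0,70),vel=120)
r.servo_line(P(-197,0,46.5),vel=60);st("down")
for x in(-180,-165,-120,-90,-72,-66):
    r.servo_line(P(x,0,46.5),vel=45);f=st(x)
    if f<-15: print("stop");break
E
```

```text
down 7.15 [-197.1   -0.2] 46.3 Fx -0.6 Fy -0.0 Fz 0.1
-180 7.67 [-179.6    0.2] 46.6 Fx -0.2 Fy -0.2 Fz 0.7
-165 8.16 [-164.5    0.2] 46.6 Fx -0.4 Fy 0.7 Fz 1.0
-120 9.31 [-119.4    0. ] 46.4 Fx -0.9 Fy 0.6 Fz 0.1
-90 10.12 [-89.3   0.1] 46.5 Fx -0.4 Fy 0.2 Fz -0.4
-72 10.68 [-71.    0.2] 46.4 Fx -1.3 Fy -0.8 Fz -0.7
-66 10.96 [-65.5  -0. ] 46.5 Fx -0.9 Fy -0.3 Fz 0.2
```

```bash
python3 - <<'E'
from h import *
from workcell import r
im=r.snapshot("side");cv2.imwrite("pics/s2.png",cv2.resize(im[160:285,145:300,::-1],None,fx=4.8,fy=4.8,interpolation=cv2.INTER_CUBIC))
im=r.snapshot("top");cv2.imwrite("pics/t2.png",cv2.resize(im[160:250,110:265,::-1],None,fx=5,fy=5,interpolation=cv2.INTER_CUBIC))
E
```

```text
(no output)
```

View pics/s2.png

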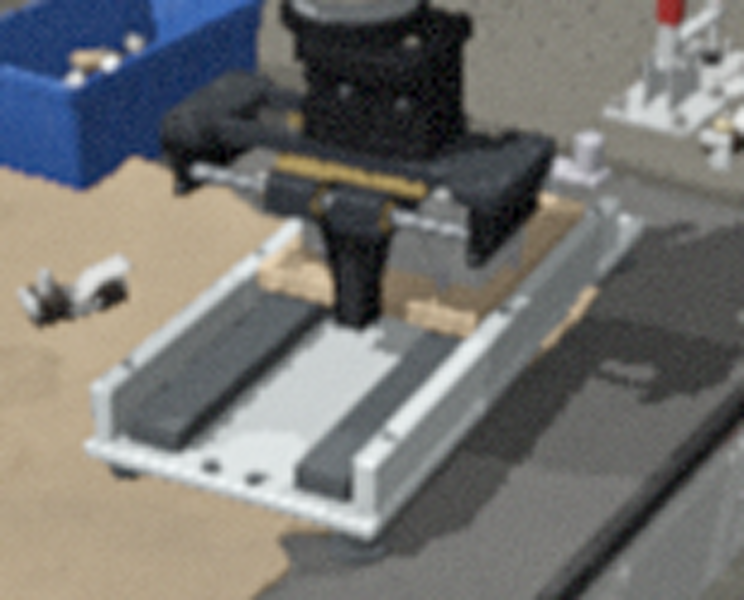

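View pics/t2.png

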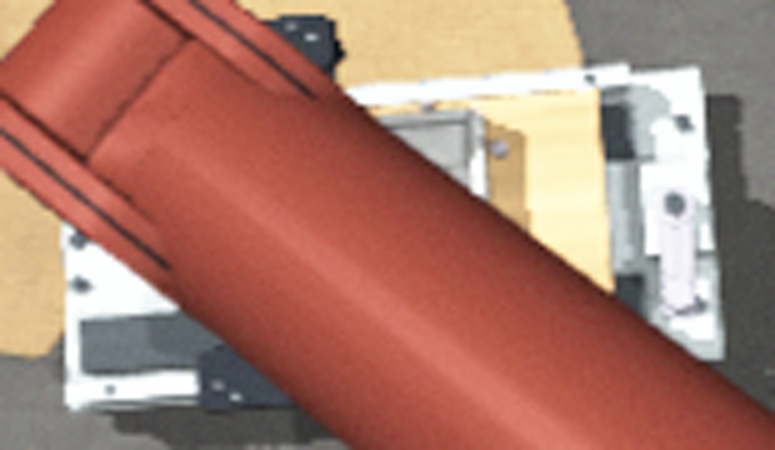

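The board is sliding with the fingertips at its rear edge, the casting is still in its nest, and the front edge is near crop (605,190). I go on in small steps.

```bash
python3 - <<'E'
from h import *
from workcell import r
ci=r.camera_info("top")
print(L(ray(ci,110+600.5/5-.5,160+100.5/5-.5,58)),L(ray(ci,110+611.5/5-.5,160+280/5-.5,58)))
def st(n):
    s=r.read_state();f=np.array(s["wrist_force"]);print(n,round(s["time_s"],2),np.round(L(s["tool_pos"]),1),round(s["tool_pos"][2],1),"Fx",round(f[:2]@EX,1),"Fz",round(f[2],1),flush=True);return f[:2]@EX
for x in np.arange(-64,-47,1.5):
    r.servo_line(P(x,0,46.5),vel=25);f=st(x)
    if f<-9: print("stop");break
E
```

```text
[93.68981255 59.84637336] [ 92.32058876 -36.51795899]
-64.0 11.31 [-64.1  -0.1] 46.5 Fx -2.2 Fz -0.4
-62.5 11.56 [-62.6  -0.1] 46.5 Fx -2.4 Fz -0.0
-61.0 11.81 [-60.9  -0.1] 46.5 Fx -2.2 Fz -0.4
-59.5 12.06 [-59.3  -0. ] 46.5 Fx -2.4 Fz -0.8
-58.0 12.31 [-57.7   0. ] 46.5 Fx -2.6 Fz -1.0
-56.5 12.56 [-55.9   0.1] 46.5 Fx -1.3 Fz -0.1
-55.0 12.81 [-54.8   0. ] 46.5 Fx -1.7 Fz -0.6
-53.5 13.06 [-53.5  -0. ] 46.5 Fx -3.3 Fz -0.3
-52.0 13.31 [-52.4   0.1] 46.6 Fx -4.6 Fz -1.8
-50.5 13.56 [-52.2   0.1] 46.7 Fx -8.1 Fz -3.3
-49.0 13.81 [-52.    0.1] 46.9 Fx -12.0 Fz -4.8
stop
```

```bash
python3 - <<'E'
from h import *
from workcell import r
r.servo_line(P(-62,0,46.5),vel=60)
s=r.read_state();print(s["time_s"],s["wrist_force"])
im=r.snapshot("side");ci=r.camera_info("side")
k=7;x0,y0=195,185
o=cv2.resize(im[y0:y0+75,x0:x0+105,::-1],None,fx=k,fy=k,interpolation=cv2.INTER_CUBIC)
cv2.imwrite("pics/s3.png",o)
for z in(52,58):
    for x,y in((-45,65),(-45,-65),(105,65),(105,-65)):
        u,v=proj(ci,P(x,y,z));print(z,x,y,round((u-x0)*k),round((v-y0)*k))
E
```

```text
14.175 [ 0.13033685  0.66680714 -0.56816992]
52 -45 65 39 217
52 -45 -65 357 296
52 105 65 224 60
52 105 -65 518 125
58 -45 65 39 203
58 -45 -65 358 281
58 105 65 224 47
58 105 -65 518 111
```

View pics/s3.png

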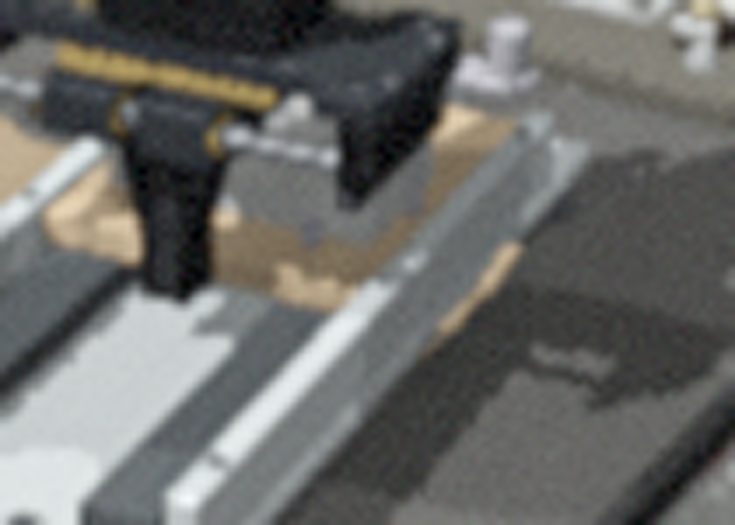

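```bash
python3 - <<'E'
from h import *
from workcell import r
r.servo_line(P(-70,0,130),vel=150)
r.move_ptp(P(180,-55,130),Q((0,1)))
s=r.read_state();print(s["time_s"],L(s["tool_pos"]),s["qpos"])
im=r.snapshot("side");ci=r.camera_info("side")
k=7;x0,y0=195,185
o=cv2.resize(im[y0:y0+75,x0:x0+105,::-1],None,fx=k,fy=k,interpolation=cv2.INTER_CUBIC)
cv2.imwrite("pics/s4.png",o)
im=r.snapshot("top");cv2.imwrite("pics/t4.png",cv2.resize(im[160:250,110:265,::-1],None,fx=5,fy=5,interpolation=cv2.INTER_CUBIC))
E
```

```text
15.9333 [178.6646628  -54.78328713] [ 1.03319786  0.446852   -1.27053218  1.82383686  0.45545908  1.21333518
 -0.26809394]
```

View pics/s4.png

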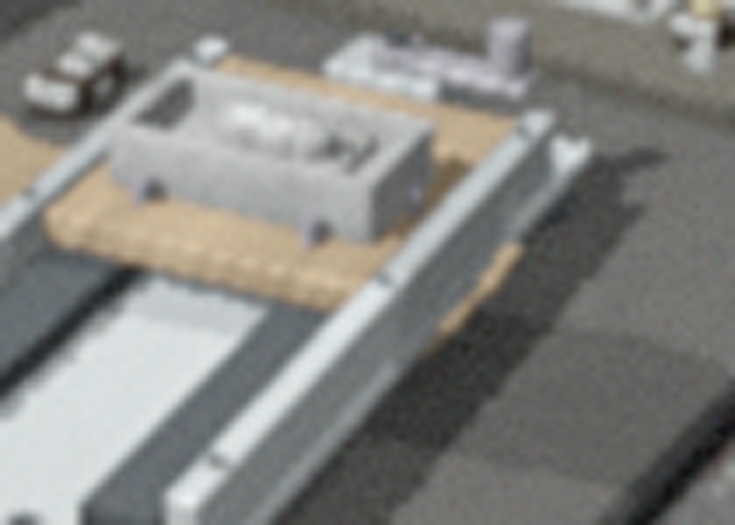

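View pics/t4.png

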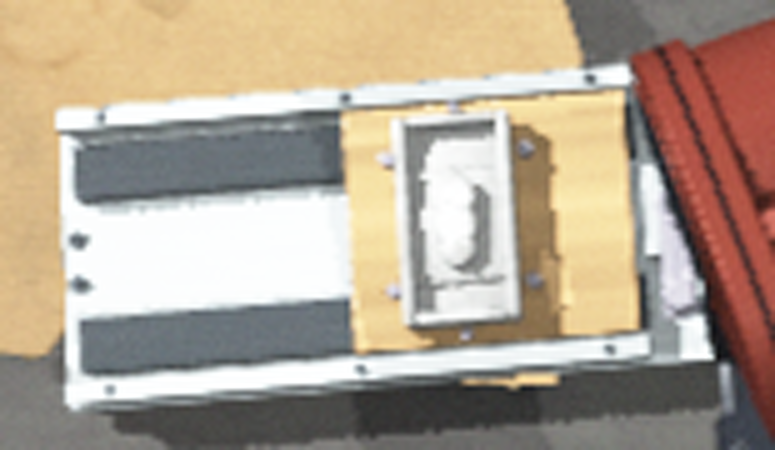

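The side view puts the rear-left corner at (47,213). That matches plate top z=52 (42,214) and not z=58 (42,200), and the front-left corner at (215,57) also fits z=52. So the board is down, and the casting is in its nest. The peg's base is at about (505,85) in that crop. Now I measure the peg.

```bash
python3 - <<'E'
from h import *
from workcell import r
t=r.camera_info("top");sd=r.camera_info("side")
for u,v in((342,115),(354,345)):print("rear",L(ray(t,110+(u+.5)/5-.5,160+(v+.5)/5-.5,52)))
S=lambda u,v,z:L(ray(sd,195+(u+.5)/7-.5,185+(v+.5)/7-.5,z))
print("peg top c",S(510,26,82)); print("peg base c",S(507,72,60))
k=7
for a in(1.4,1.5,1.6,1.7):
    u,v=proj(sd,P(130-50*np.cos(a),-50*np.sin(a),82));print(a,(u-195)*k,(v-185)*k)
E
```

```text
rear [-44.19869556  64.15204534]
rear [-44.63691738 -59.15238763]
peg top c [130.8807996  -48.52919564]
peg base c [133.65141811 -46.9265491 ]
1.4 499.67418123168727 32.310969532606805
1.5 505.86805476982767 27.853914865735987
1.6 510.90524479320277 23.150214044479412
1.7 514.7445502700718 18.251105073471365
```

```bash
python3 - <<'E'
from h import *
from workcell import r
def tgt(a,off):
    t=np.array([-np.sin(a),np.cos(a)]);rad=-np.array([np.cos(a),np.sin(a)])
    f=np.array([130,0])+50*rad-off*t; return P(*f,68),Q(-rad),t
def st(n,t):
    s=r.read_state();f=np.array(s["wrist_force"]);F=f[0]*1*EX*0+0
    fl=np.array([f[:2]@EX,f[:2]@EY]);print(round(n,2),round(s["time_s"],2),np.round(L(s["tool_pos"]),1),round(s["tool_pos"][2],1),"Ft",round(fl@t,1),"F",np.round(fl,1),round(f[2],1),flush=True);return fl@t
p,q,t=tgt(1.58,33)
r.servo_line([p[0],p[1],100],frame=q,vel=100)
r.servo_line(p,frame=q,vel=60);st(9,t)
p,q,t=tgt(1.58,18);r.servo_line(p,frame=q,vel=40);st(1.58,t)
for a in np.linspace(1.48,0.1,15):
    p,q,t=tgt(a,17.5);r.servo_line(p,frame=q,vel=30);f=st(a,t)
    if f<-12:print("stop");break
E
```

```text
9 17.22 [163.3 -49.6] 68.0 Ft 0.5 F [-0.5  0.5] -0.9
1.58 17.74 [148.2 -49.8] 68.1 Ft 0.4 F [-0.4  0.7] 0.7
1.48 18.08 [143.1 -51.3] 68.1 Ft -0.2 F [0.2 0.2] 0.9
1.38 18.41 [138.  -52.3] 68.0 Ft 0.1 F [0.  0.5] -0.1
1.28 18.73 [132.7 -52.9] 68.0 Ft -0.3 F [ 0.2 -0.3] -0.5
1.18 19.06 [127.4 -52.9] 68.0 Ft 0.0 F [-0.1 -0.2] 0.9
1.09 19.38 [122.3 -52.4] 67.9 Ft -0.0 F [0.3 0.6] 0.9
0.99 19.71 [117.2 -51.4] 68.0 Ft -0.4 F [0.6 0.3] -0.9
0.89 20.03 [112.2 -49.9] 68.0 Ft -0.6 F [ 0.4 -0.4] 0.5
0.79 20.36 [107.3 -47.9] 68.0 Ft 0.4 F [-1.  -0.5] -1.2
0.69 20.68 [102.7 -45.4] 68.0 Ft 0.2 F [-0.2  0.1] 0.3
0.59 21.01 [ 98.4 -42.5] 68.0 Ft 0.1 F [0.3 0.3] 0.4
0.49 21.33 [ 94.4 -39.2] 68.0 Ft 0.1 F [0.8 0.5] -0.6
0.4 21.66 [ 90.7 -35.5] 68.0 Ft -0.6 F [ 0.1 -0.6] -0.5
0.3 21.98 [ 87.4 -31.4] 68.0 Ft -0.3 F [-0.8 -0.6] -0.3
0.2 22.31 [ 84.5 -27.1] 68.0 Ft 0.4 F [0.5 0.6] -0.3
0.1 22.63 [ 82.  -22.5] 68.0 Ft -0.1 F [-0.2 -0.2] 1.0
```

```bash
python3 - <<'E'
from h import *
from workcell import r
q=Q((1,0))
im=r.snapshot("side");cv2.imwrite("pics/s5.png",cv2.resize(im[160:270,190:310,::-1],None,fx=5.4,fy=5.4,interpolation=cv2.INTER_CUBIC))
for y in np.arange(-21,-6,1.):
    r.servo_line(P(80,y,68),frame=q,vel=20)
    s=r.read_state();f=np.array(s["wrist_force"]);fy=f[:2]@EY
    print(y,round(s["time_s"],2),np.round(L(s["tool_pos"]),1),"F",np.round([f[:2]@EX,fy,f[2]],1),flush=True)
    if fy<-10:print("stop");break
im=r.snapshot("side");cv2.imwrite("pics/s6.png",cv2.resize(im[160:270,190:310,::-1],None,fx=5.4,fy=5.4,interpolation=cv2.INTER_CUBIC))
E
```

```text
-21.0 22.96 [ 80.2 -21.2] F [ 1.5 -0.7 -0.7]
-20.0 23.21 [ 80.  -20.1] F [ 0.6 -0.7 -0. ]
-19.0 23.46 [ 79.9 -19. ] F [ 0.6 -1.2 -0.2]
-18.0 23.71 [ 80.  -17.9] F [-0.1 -0.3 -0.1]
-17.0 23.96 [ 80.  -16.9] F [ 0.1 -1.2 -0. ]
-16.0 24.21 [ 79.9 -16.1] F [-0.  -2.   0.3]
-15.0 24.46 [ 80.  -15.8] F [-0.6 -5.6  2.9]
-14.0 24.71 [ 80.  -15.5] F [ 0.6 -8.9  3.9]
-13.0 24.96 [ 80.1 -15.3] F [  0.5 -12.3   6.6]
stop
```

View pics/s6.png

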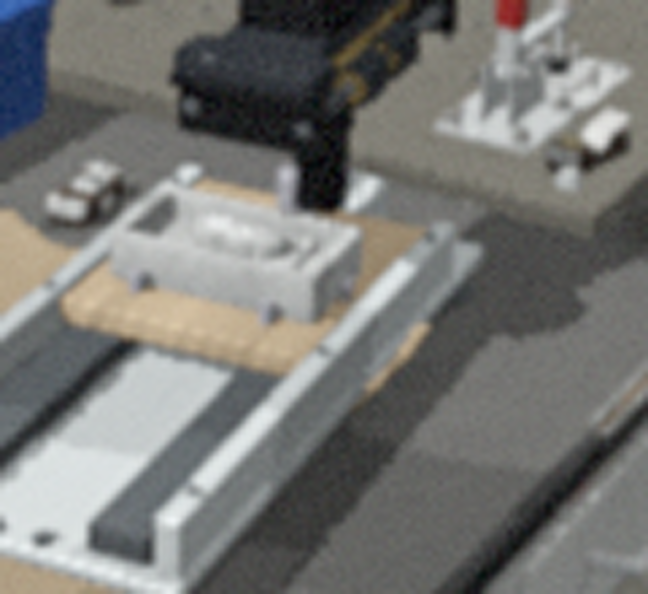

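The peg is beside the fingertips at crop (288,185), and the force rises at the end stop. I back off, clear the view and check.

```bash
python3 - <<'E'
from h import *
from workcell import r
r.servo_line(P(80,-35,68),vel=60)
r.servo_line(P(80,-45,160),vel=150)
r.move_ptp(P(330,-120,220),Q((1,0)))
s=r.read_state();print(s["time_s"],s["wrist_force"])
im=r.snapshot("side");cv2.imwrite("pics/s7.png",cv2.resize(im[185:260,195:300,::-1],None,fx=7,fy=7,interpolation=cv2.INTER_CUBIC))
im=r.snapshot("top");cv2.imwrite("pics/t7f.png",im[:,:,::-1]);cv2.imwrite("pics/t7.png",cv2.resize(im[160:250,110:265,::-1],None,fx=5,fy=5,interpolation=cv2.INTER_CUBIC))
sd=r.camera_info("side")
for a in(0,.05,.1):
    u,v=proj(sd,P(130-50*np.cos(a),-50*np.sin(a),82));print(a,(u-195)*7,(v-185)*7)
E
```

```text
27.3333 [ 0.11549273  0.60029273 -0.29961429]
0 342.8617145626918 48.32659029387003
0.05 348.7035016780812 49.51346348775638
0.1 354.67377329293834 50.575702912490044
```

View pics/s7.png

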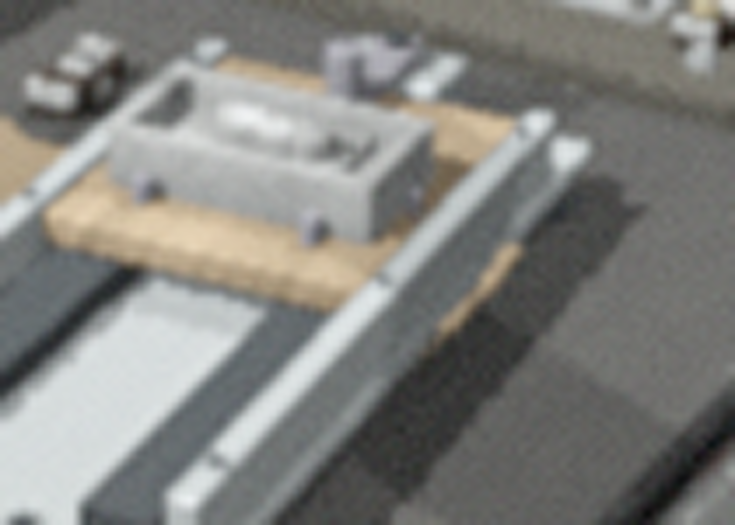

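View pics/t7.png

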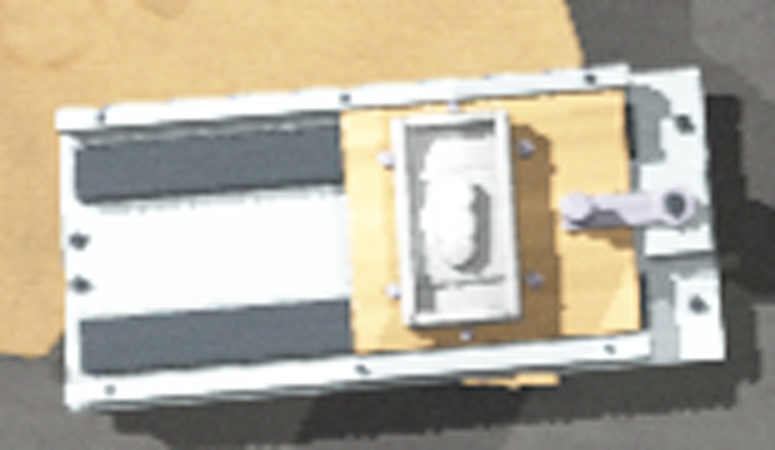

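View pics/t7f.png

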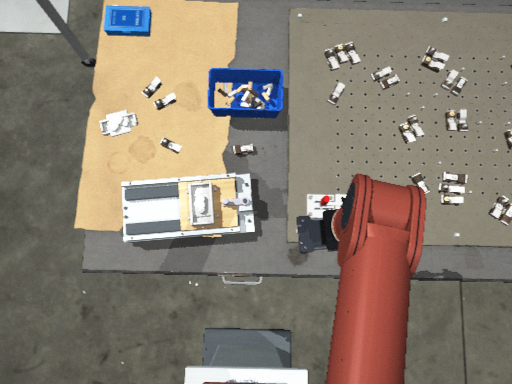

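```bash
python3 - <<'E'
from workcell import r
r.pause(0.2);print(r.read_state()["time_s"],r.read_state()["wrist_force"]);print(r.job_done())
E
```

```text
27.6333 [-0.81896485 -0.13618251  0.47876217]
the job is handed in; nothing more can be done
None
```

The job is done and handed in at about 27.6 s: the board is down in its notches and the latch is swung round to its end stop over the board. I used only the shut fingertips and lifted nothing.

- **Board:** I pushed it by its rear edge until it stopped, with the force rising to 12 N. The camera views put the rear edge at slide x −44.4 mm (seat −45 mm), with the plate at the dropped height of 52 mm.
- **Latch:** I pushed the peg round until the end stop pushed back with 12 N. The side view shows the peg within half a pixel of where it should be at angle 0, and the top view shows the arm over the board's front margin.
- **Casting and other parts:** The casting is in its nest. The path stayed clear of the blocks, and blocks a and b look unmoved in the last top view. I could not see blocks c and d there, because the arm hid them.
- **Small disagreements:** The board stopped about 2.5 mm further along and the latch about 1.5 mm further round than calculated, both by tool position. I put this down to calibration error and the arm giving slightly under load. The push forces on the sliding board and the peg (readings near 0 to 3 N, taken after each step) sat close to sensor noise, so I relied on the camera images to confirm that they had moved.

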